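Sort the marked seal cartridges and clear the marking plate

ROBOT

A 6-joint arm with a two-finger parallel gripper is mounted at the origin on the work surface. World frame = base frame: x ahead of the robot, y to its left, z up, the work surface at z = 0. Lengths are in m, angles in rad, forces in N, time in s.
With the tool pointing down it reaches from about 0.4 to 0.925 m from the base axis. Payload 3.4 kg.
Tool frame: the origin (TCP) lies on the mounting face of the last link; the fingertips stand manip.tip_extent ahead of it and the grasp point (between the pads) lies 155 mm ahead of it (manip.tip_extent is the distance from the TCP to the fingertips, in m); z points along the fingers, y is the line along which they close (so a half turn about z gives the same grasp; the last joint's range is limited). The gripper opens to 85 mm and grips with 20 to 120 N. Pads are 22 mm wide; open, the fingers measure 114 mm over their backs; the gripper's body (76 mm by 85 mm) begins 54 mm behind the grasp point. The pads swing forward as they close: fully open they stand 13 mm farther back than shut.
Start: joints at [-1.212, 0.307, 1.506, -0, 1.328, -0.073], TCP at [0.241, -0.522, 0.405] pointing down, gripper open.
Joint ranges: [-3.12, 3.12], [-1.05, 2.28], [0.14, 2.33], [-1.42, 4.57], [0.1, 2.73], [-2.68, 2.68]. Speed limits (rad/s): [2.57, 2.57, 3.14, 3.14, 3.14, 3.14].

INTERFACE

Orientations are given as a unit quaternion [w, x, y, z].
In Python, from cell import read_state, vision, manip gives the robot as it stands. The module is installed in compiled form; this text tells all that it offers.
- The arm moves only by the tool servo_tool, never from a script. Its argument "steps" is one flat list of numbers, 4 for each row, row after row: the shift along the tool's x, y, z scaled (see below), then the turn about the tool's z scaled (see below). A call has 1 to 8 rows; each row shifts and turns the commanded pose from where the row before left it, along the tool's axes as they then stand; what a row does not reach is not made up. The controller multiplies each number of a shift by 0.02 m and each number of a turn by 0.12 rad. A row lasts 1/12 s, in which the tool goes at most 41.7 mm and 7.16 degrees, less where a joint would pass 70% of its speed; a pose out of reach is approached as far as the arm can. A call with a number of a shift or a turn outside -1 to 1 is refused whole. A call with a gripper value outside its range is refused whole. "claw" is the closure, from -1 (fully open) to 1 (shut), set as the call begins (left out, the last holds). The fingers move at their own pace and stop on an object; the grip force is fixed at half the most. Time passes only in rows, so rows that do not move let the fingers close. It gives the time, the measured TCP pose, the force, the opening and the grip force at its end, in the units of the state.
- read_state(): the state, without advancing time (a new reading comes with each control period).
- vision.camera(name): name is "scene" or "side" or "wrist"; returns a dict with "pixels" (480x640x3 uint8, red, green, blue), "K" (3x3 intrinsics, pixels), "xyz" and "orientation" of the camera in the world; the wrist camera has in their place "T_tool_cam" (4x4, takes a point from camera to tool coordinates, whose origin is the TCP and whose axes are the flange's). Camera axes: x right, y down, z forward; pixel columns grow to the right and rows downward; lengths in m; the calibration is good to about 2 mm. A picture is of the moment at which its call begins: read the wrist's pose just before it. There is no depth.
- manip.finish_job(): hands the job in; it is judged then, once.
The state is a dict: "time_s": time; "joint_positions": joint angles; "dq": joint speeds; "joint_efforts": joint torques, N m; "eef_pos": TCP position; "orientation": TCP orientation; "force": force on the tool from outside, world axes, zero at the start; "ft_torque": the same for the moment, N m; "gripper_width": finger opening in m; "gripper_force": force on a finger pad.
Only numpy, scipy, OpenCV 4.12 (cv2) and the standard library are available. Lean on these libraries where they do the work, as an engineer would, in place of code of your own. Each camera call takes 0.05 s, during which the arm holds its last target. There are 200 camera calls.

TASK

The laser-marked batch is finished: first take every seal cartridge off the marking plate and put it into the bin of its own colour. Only then take the green scraper from its holder and wipe all the loose steel slugs off the open edge of the plate into the scrap trough, and put the scraper back upright in its holder. Leave everything else on the bench where it is.

Things in the scene. Friction and masses are not known exactly. Their poses are not given: they have to be found in the camera images.
- plate: Fixed aluminium marking plate 276 x 313 mm, top 40 mm above the bench. Origin on the bench; x, y along its edges. Clear top: x -130 to +130, y -130 to +175 mm, bounded by dark steel lips 8 mm wide and 8 mm high at both x ends and at +y. The -y edge (y = -130 mm) is open and drops into the scrap trough, which is fixed to the plate and turns with it
- plate_top (a point): the point of the plate's top surface straight above plate's origin, 40 mm above the bench; same axes
- trough (a point): centre of the grey scrap trough's floor, 171 mm to -y of plate_top, 4 mm above the bench; plate's axes. Inside it is 260 mm long (x), 82 mm wide (y), open on top; end walls (8 mm thick) and outer wall (6 mm) reach 40 mm above the bench, level with the plate top; the fourth side is the plate's edge
- holder: Fixed grey shallow scraper holder, 180 x 75 mm outside, walls 4 mm thick and 13 mm high overall, floor 4 mm thick. Origin: centre of its underside; x along its length
- scraper: Loose scraper block, 0.2 kg: green block with black rubber underside, 140 mm (x) x 36 mm (y) x 28 mm high, with a light wooden handle 60 mm (x) x 22 mm (y) standing on its middle from 28 to 72 mm height. Origin: centre of its underside; z up. It starts upright in the holder, its length roughly along the holder's
- bin_red: Fixed red plastic open bin, 100 (x) x 130 (y) x 45 mm high outside, walls and floor 4 mm thick. Origin: centre of its underside. The three bins stand in a row and may be in any order
- bin_blue: Fixed blue plastic open bin, 100 (x) x 130 (y) x 45 mm high outside, walls and floor 4 mm thick. Origin: centre of its underside. The three bins stand in a row and may be in any order
- bin_yellow: Fixed yellow plastic open bin, 100 (x) x 130 (y) x 45 mm high outside, walls and floor 4 mm thick. Origin: centre of its underside. The three bins stand in a row and may be in any order
- red1: Seal cartridge (may be absent): upright cylinder 36 mm diameter, 34 mm tall, about 0.12 kg, grooved steel below and a red collar and top from 20 mm upwards. Origin: centre of its underside, z along its axis to the coloured top. Starts standing on the plate
- red2: Seal cartridge (may be absent): upright cylinder 36 mm diameter, 34 mm tall, about 0.12 kg, grooved steel below and a red collar and top from 20 mm upwards. Origin: centre of its underside, z along its axis to the coloured top. Starts standing on the plate
- blue1: Seal cartridge (may be absent): upright cylinder 36 mm diameter, 34 mm tall, about 0.12 kg, grooved steel below and a blue collar and top from 20 mm upwards. Origin: centre of its underside, z along its axis to the coloured top. Starts standing on the plate
- blue2: Seal cartridge (may be absent): upright cylinder 36 mm diameter, 34 mm tall, about 0.12 kg, grooved steel below and a blue collar and top from 20 mm upwards. Origin: centre of its underside, z along its axis to the coloured top. Starts standing on the plate
- yellow1: Seal cartridge (may be absent): upright cylinder 36 mm diameter, 34 mm tall, about 0.12 kg, grooved steel below and a yellow collar and top from 20 mm upwards. Origin: centre of its underside, z along its axis to the coloured top. Starts standing on the plate
- yellow2: Seal cartridge (may be absent): upright cylinder 36 mm diameter, 34 mm tall, about 0.12 kg, grooved steel below and a yellow collar and top from 20 mm upwards. Origin: centre of its underside, z along its axis to the coloured top. Starts standing on the plate
- slug1: Punched-out steel slug (may be absent): dark rectangular chip 16 x 14 x 6 mm, about 10 g, lying flat on the plate. Origin: centre of its underside
- slug2: Punched-out steel slug (may be absent): dark rectangular chip 16 x 14 x 6 mm, about 10 g, lying flat on the plate. Origin: centre of its underside
- slug3: Punched-out steel slug (may be absent): dark rectangular chip 16 x 14 x 6 mm, about 10 g, lying flat on the plate. Origin: centre of its underside
- slug4: Punched-out steel slug (may be absent): dark rectangular chip 16 x 14 x 6 mm, about 10 g, lying flat on the plate. Origin: centre of its underside
- slug5: Punched-out steel slug (may be absent): dark rectangular chip 16 x 14 x 6 mm, about 10 g, lying flat on the plate. Origin: centre of its underside
- tape: bystander: orange tape measure 55 x 30 x 50 mm beyond the plate; origin under its centre
- ring_stack: bystander: stack of steel rings, 60 mm diameter, 67 mm tall, beyond the plate; origin under its centre
- bottle: bystander: clear bottle, 56 mm diameter, 150 mm tall, left of the bins; origin under its centre
- marker: bystander: blue marker pen 130 x 13 x 13 mm lying on the right; origin under its centre
- mug: bystander: white mug, 80 mm diameter, 90 mm tall, far right; origin under its centre
There are look-alikes about, which are no part of the job. What is meant by the bin_red is not pink, and is the smaller of those in its own colour.

How it is judged:
On the way, in this order (a step that is already met when the one before it is completed fails the run):
1. every seal cartridge is in the bin of its own colour, released (x of red1 in the frame of bin_red between -0.046 and 0.046 m and y of red1 in the frame of bin_red between -0.061 and 0.061 m and z of red1 in the frame of bin_red between -0.005 and 0.045 m and linear speed of each of red1, red2, blue1, blue2, yellow1, yellow2 below 0.03 m/s and contact force between each of red1, red2, blue1, blue2, yellow1, yellow2 and the fingers below 0.2 N and x of red2 in the frame of bin_red between -0.046 and 0.046 m and y of red2 in the frame of bin_red between -0.061 and 0.061 m and z of red2 in the frame of bin_red between -0.005 and 0.045 m and x of blue1 in the frame of bin_blue between -0.046 and 0.046 m and y of blue1 in the frame of bin_blue between -0.061 and 0.061 m and z of blue1 in the frame of bin_blue between -0.005 and 0.045 m and x of blue2 in the frame of bin_blue between -0.046 and 0.046 m and y of blue2 in the frame of bin_blue between -0.061 and 0.061 m and z of blue2 in the frame of bin_blue between -0.005 and 0.045 m and x of yellow1 in the frame of bin_yellow between -0.046 and 0.046 m and y of yellow1 in the frame of bin_yellow between -0.061 and 0.061 m and z of yellow1 in the frame of bin_yellow between -0.005 and 0.045 m and x of yellow2 in the frame of bin_yellow between -0.046 and 0.046 m and y of yellow2 in the frame of bin_yellow between -0.061 and 0.061 m and z of yellow2 in the frame of bin_yellow between -0.005 and 0.045 m), for 0.2 s.
2. the scraper is on the plate (x of scraper in the frame of plate_top between -0.14 and 0.14 m and y of scraper in the frame of plate_top between -0.13 and 0.18 m and z of scraper in the frame of plate_top between -0.005 and 0.02 m), for 0.1 s.
3. every slug is in the scrap trough (x of slug1 in the frame of trough between -0.132 and 0.132 m and y of slug1 in the frame of trough between -0.043 and 0.043 m and z of slug1 in the frame of trough between -0.005 and 0.03 m and x of slug2 in the frame of trough between -0.132 and 0.132 m and y of slug2 in the frame of trough between -0.043 and 0.043 m and z of slug2 in the frame of trough between -0.005 and 0.03 m and x of slug3 in the frame of trough between -0.132 and 0.132 m and y of slug3 in the frame of trough between -0.043 and 0.043 m and z of slug3 in the frame of trough between -0.005 and 0.03 m and x of slug4 in the frame of trough between -0.132 and 0.132 m and y of slug4 in the frame of trough between -0.043 and 0.043 m and z of slug4 in the frame of trough between -0.005 and 0.03 m and x of slug5 in the frame of trough between -0.132 and 0.132 m and y of slug5 in the frame of trough between -0.043 and 0.043 m and z of slug5 in the frame of trough between -0.005 and 0.03 m), for 0.2 s.
4. the scraper stands in its holder, released (x of scraper in the frame of holder between -0.03 and 0.03 m and y of scraper in the frame of holder between -0.03 and 0.03 m and z of scraper in the frame of holder between -0.005 and 0.02 m and angle between scraper's own z axis and vertical below 0.15 rad and linear speed of scraper below 0.03 m/s and contact force between scraper and the fingers below 0.2 N), for 0.2 s.
At the end, for the whole second after the job is handed in: every cartridge lies at rest in the bin of its colour, below the rim; every slug lies in the trough, less than 30 mm above its floor; the scraper stands upright (within 0.15 rad) in its holder, within 30 mm of its centre each way; bystanders not moved by over 30 mm (all of step 1 and all of step 3 and all of step 4); the robot touches nothing.
It fails at once if a bystander was moved by more than 30 mm (distance of any of tape, ring_stack, bottle, marker, mug from where it was at the start of the episode above 0.03 m).
Of red1, red2, blue1, blue2, yellow1, yellow2 only 4 to 6 are there at a start; the rules pass over those that are not, and their reading is None.
Of slug1, slug2, slug3, slug4, slug5 only 3 to 5 are there at a start; the rules pass over those that are not, and their reading is None.
At some moment in a run one of red1, red2, blue1, blue2, yellow1, yellow2 may be knocked a few centimetres aside while the robot is not near it.
It also fails if it takes over 208 s, if anything falls off the work surface, if the arm or the gripper's body presses on something with over 40 N, if the wrist force passes 120 N, or if a joint passes its speed limit or range.

## Working session

There is one attempt and no reset: what is moved stays moved. The work goes in short steps, Python scripts to look and compute and a tool call to move; the robot and the scene stay as the last step left them, time stands still between calls to the robot, and variables do not carry over. Pictures are saved under pics/ and viewed, at most 14 in all, crops included, and the job is handed in when it is done.

Besides the shell and the picture viewer there is one more tool, called after ">>>" by a JSON object that holds its "op" and its "data", one argument or row to a line. servo_tool: Moves the arm, as the interface text tells. Its arguments: {"type":"object","properties":{"steps":{"type":"array"},"claw":{"type":"number"}},"required":["steps"]}

```bash
ls; mkdir -p pics
cat > h.py <<'E'
import numpy as np, cv2
from cell import read_state, vision, manip
from scipy.spatial.transform import Rotation as R
def rot(q): return R.from_quat([q[1],q[2],q[3],q[0]]).as_matrix()
def cam(name):
    s=read_state(); c=vision.camera(name)
    if name=="wrist":
        T=np.eye(4);T[:3,:3]=rot(s["orientation"]);T[:3,3]=s["eef_pos"];T=T@np.array(c["T_tool_cam"])
    else:
        T=np.eye(4);T[:3,:3]=rot(c["orientation"]);T[:3,3]=c["xyz"]
    return np.array(c["pixels"]),np.array(c["K"]),T
def save(n,im): cv2.imwrite("pics/"+n+".png",im[:,:,::-1])
def ray(K,T,uv,z):
    uv=np.atleast_2d(uv).astype(float)
    d=np.c_[uv,np.ones(len(uv))]@np.linalg.inv(K).T@T[:3,:3].T
    return (T[:3,3]+d*((z-T[2,3])/d[:,2])[:,None])[:,:2]
E
python3 - <<'E'
from h import *
s=read_state();print(s,manip.tip_extent)
for n in("scene","side","wrist"):
    p,K,T=cam(n);save(n+"0",p);np.savez(n+"0",p=p,K=K,T=T);print(n,K.round(1).tolist(),T.round(3).tolist())
E
```

```text
pics
{'time_s': 0.0, 'joint_positions': array([-1.21246341e+00,  3.07549776e-01,  1.50767405e+00, -4.25723379e-06,
        1.32839962e+00, -7.34697436e-02]), 'dq': array([-1.69570406e-03,  7.22176982e-04, -2.83994700e-03, -8.95485497e-04,
        6.46742896e-04, -3.63516510e-05]), 'joint_efforts': array([ 3.41257673e-04, -4.57556391e+01, -2.51917684e+01,  2.97117704e-04,
        1.34659692e-02,  5.77467205e-06]), 'eef_pos': array([ 0.24051275, -0.52189852,  0.40379374]), 'orientation': array([-1.00482076e-03,  9.76783088e-01,  2.14228310e-01, -1.46180936e-04]), 'force': array([-0.50022139,  0.3318024 ,  0.62817339]), 'ft_torque': array([-0.01382829,  0.05530865, -0.03526614]), 'gripper_force': 0.0, 'gripper_width': 0.08519419475632027} 0.1734
scene [[473.1, 0.0, 319.8], [0.0, 473.1, 240.1], [0.0, 0.0, 1.0]] [[-0.71, 0.429, -0.558, 1.31], [0.704, 0.412, -0.578, 0.995], [-0.018, -0.804, -0.595, 0.929], [0.0, 0.0, 0.0, 1.0]]
side [[438.4, 0.0, 322.8], [0.0, 438.4, 244.8], [0.0, 0.0, 1.0]] [[0.984, -0.133, 0.121, 0.346], [-0.18, -0.724, 0.666, -0.579], [-0.002, -0.677, -0.736, 0.852], [0.0, 0.0, 0.0, 1.0]]
wrist [[427.6, 0.0, 317.5], [0.0, 427.6, 236.7], [0.0, 0.0, 1.0]] [[0.419, -0.872, -0.254, 0.306], [-0.908, -0.403, -0.115, -0.493], [-0.002, 0.279, -0.96, 0.373], [0.0, 0.0, 0.0, 1.0]]
```

View pics/scene0.png

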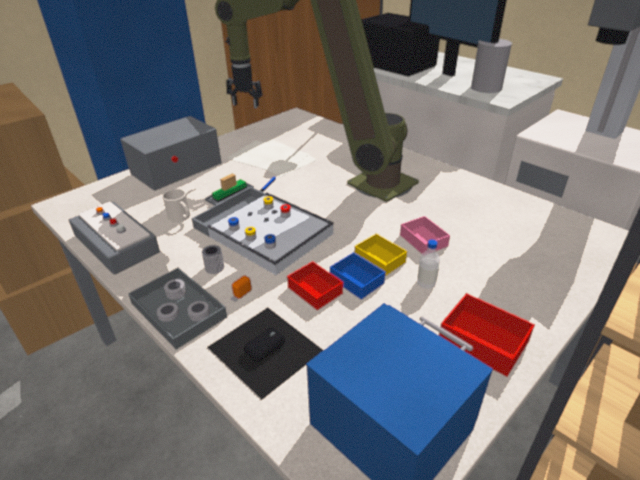

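View pics/side0.png

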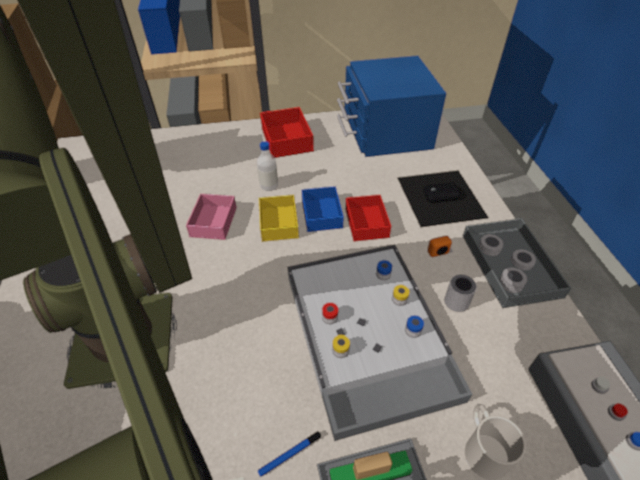

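Side view: cartridges at blue (384,268), yellow (401,292), red (330,312), blue (415,325), yellow (342,343). Slugs are near (362,322), (340,330) and (377,348). The bins are red (368,217), blue (322,208) and yellow (279,218). The plate's open edge and trough face the lower side, and the scraper holder is at the bottom (372,465). The scene view agrees: the big red bin and the pink bin are decoys.

```bash
cat >> h.py <<'E'
HS={"red":[((0,8),(172,180))],"blue":[((100,125),)],"yellow":[((20,32),)],"green":[((50,85),)]}
def blobs(p,col,amin,smin=130,vmin=60):
    h=cv2.cvtColor(p,cv2.COLOR_RGB2HSV);m=np.zeros(h.shape[:2],np.uint8)
    for r in HS[col][0]: m|=cv2.inRange(h,(r[0],smin,vmin),(r[1],255,255))
    n,l,st,c=cv2.connectedComponentsWithStats(m)
    return [(c[i],st[i],l==i) for i in range(1,n) if st[i,4]>=amin]
E
python3 - <<'E'
from h import *
for n in("side","scene"):
    d=np.load(n+"0.npz");p,K,T=d["p"],d["K"],d["T"]
    for col in("red","blue","yellow","green"):
        for c,s,m in blobs(p,col,25):
            if s[4]>6000: continue
            w=ray(K,T,c,.074 if s[4]<400 else .045)[0]
            if abs(w[1])<.75 and w[0]<1: 
                print(n,col,c.round(1),s[2:].tolist(),w.round(3))
                if n=="side" and s[4]>400:
                    q=cv2.convexHull(np.argwhere(m)[:,::-1].astype(np.int32))
                    q=cv2.approxPolyDP(q,6,True)[:,0];print("   hull@45",q.tolist(),ray(K,T,q,.045).round(3).tolist())
d=np.load("side0.npz");cv2.imwrite("pics/crop1.png",cv2.resize(d["p"][240:480,240:500,::-1],None,fx=2.5,fy=2.5,interpolation=cv2.INTER_CUBIC))
E
```

```text
side red [286.5 131.4] [54, 50, 2021] [0.452 0.671]
   hull@45 [[313, 150], [274, 156], [260, 112], [299, 107]] [[0.52, 0.553], [0.397, 0.544], [0.376, 0.807], [0.514, 0.815]]
side red [367.5 217.5] [45, 46, 1662] [0.612 0.227]
   hull@45 [[389, 236], [354, 240], [346, 198], [379, 195]] [[0.649, 0.151], [0.558, 0.153], [0.573, 0.313], [0.666, 0.309]]
side red [329.8 310.8] [15, 16, 172] [ 0.454 -0.065]
side red [619.3 410. ] [15, 13, 148] [ 0.923 -0.366]
side blue [263.9 145.4] [9, 8, 55] [0.371 0.563]
side blue [322.  208.8] [40, 44, 1461] [0.5   0.282]
   hull@45 [[342, 226], [308, 230], [303, 190], [334, 187]] [[0.539, 0.208], [0.45, 0.209], [0.461, 0.369], [0.55, 0.366]]
side blue [384.1 267.7] [14, 14, 129] [0.599 0.029]
side blue [414.7 324. ] [17, 16, 176] [ 0.62  -0.128]
side blue [635.6 438.5] [9, 13, 97] [ 0.919 -0.416]
side blue [283.8 456.9] [51, 37, 355] [ 0.323 -0.336]
side yellow [278.  217.9] [40, 46, 1555] [0.379 0.268]
   hull@45 [[298, 236], [262, 240], [259, 199], [292, 195]] [[0.421, 0.193], [0.33, 0.195], [0.335, 0.353], [0.427, 0.353]]
side yellow [400.8 292.6]
[... 441 characters left out ...]
2 -0.398]
scene red [314.8 284.7] [56, 48, 1614] [0.638 0.275]
scene red [489.1 331.9] [93, 82, 4081] [0.46  0.708]
scene red [450.2 340.2] [21, 13, 38] [0.574 0.666]
scene blue [269.  182.5] [12, 13, 27] [ 0.388 -0.22 ]
scene blue [105.4 214.8] [6, 5, 25] [ 0.902 -0.45 ]
scene blue [233.3 221.5] [9, 8, 49] [ 0.631 -0.108]
scene blue [269.6 239.1] [10, 8, 56] [0.611 0.05 ]
scene blue [432.2 243.5] [8, 8, 55] [0.288 0.419]
scene blue [358.2 274.8] [54, 45, 1395] [0.522 0.334]
scene yellow [268.2 199.7] [9, 9, 60] [ 0.467 -0.13 ]
scene yellow [249.8 230.9] [10, 9, 69] [ 0.626 -0.028]
scene yellow [381.6 252.6] [52, 41, 1185] [0.397 0.316]
scene green [228.9 190.4] [33, 20, 236] [ 0.523 -0.281]
```

View pics/crop1.png

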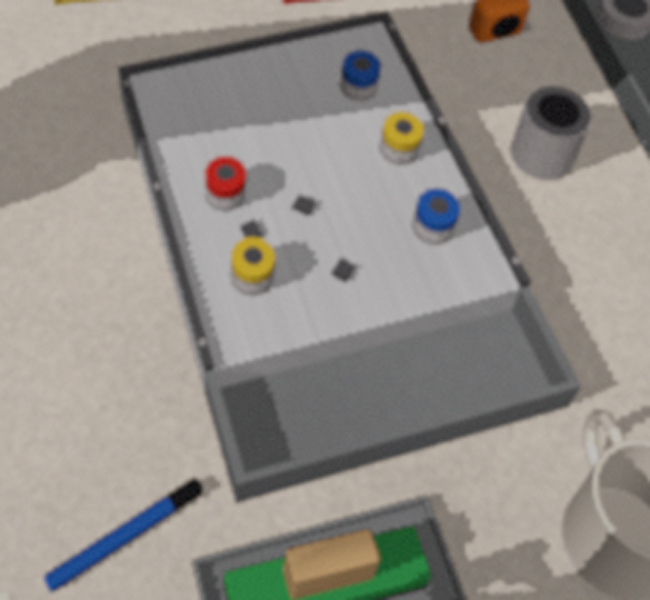

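Three slugs show at crop (304,205), (252,230) and (344,270). The trough lies at the lower edge. Plate corners in the crop are (122,70), (388,15), (525,290) and (208,375).

Run:
```python
from h import *
d=np.load("side0.npz");K,T=d["K"],d["T"]
f=lambda q,z:ray(K,T,np.array(q)/2.5+240-.3,z)
c=f([(122,70),(388,15)],.048);print("top corners",c.round(3).tolist())
o=f([(208,377),(525,290)],.04);print("open edge",o.round(3).tolist())
t=f([(238,492),(577,383)],.04);print("trough outer",t.round(3).tolist())
for a,b in((c[0],c[1]),(o[0],o[1]),(t[0],t[1])):print(np.degrees(np.arctan2(*(b-a)[::-1])).round(1),np.linalg.norm(b-a).round(3))
print("slugs",f([(304,205),(252,230),(344,270)],.046).round(3).tolist())
print("holder L/R far corners",f([(195,562),(428,500)],.013).round(3).tolist(),"handle top",f([(285,545),(375,533)],.072).round(3).tolist())
s=np.load("scene0.npz")
P={"red":[(329.8,310.8),(285.3,207.8)],"blueA":[(384.1,267.7),(269.6,239.1)],"blueB":[(414.7,324),(233.3,221.5)],"yelA":[(400.8,292.6),(249.8,230.9)],"yelB":[(340.8,343.9),(268.2,199.7)]}
for k,(a,b) in P.items():
    print(k,[ (ray(K,T,a,z)[0].round(3).tolist(),ray(s["K"],s["T"],b,z)[0].round(3).tolist()) for z in(.063,.068)])
```

```text
top corners [[0.384, 0.091], [0.653, 0.113]]
open edge [[0.41, -0.22], [0.678, -0.194]]
trough outer [[0.416, -0.308], [0.688, -0.276]]
4.8 0.27
5.5 0.269
6.8 0.274
slugs [[0.519, -0.086], [0.47, -0.102], [0.536, -0.152]]
holder L/R far corners [[0.379, -0.341], [0.555, -0.33]] handle top [[0.437, -0.358], [0.499, -0.362]]
red [([0.455, -0.057], [0.449, -0.061]), ([0.454, -0.061], [0.454, -0.055])]
blueA [([0.603, 0.038], [0.602, 0.038]), ([0.601, 0.034], [0.606, 0.044])]
blueB [([0.624, -0.122], [0.622, -0.122]), ([0.622, -0.125], [0.626, -0.116])]
yelA [([0.62, -0.038], [0.617, -0.041]), ([0.618, -0.042], [0.621, -0.035])]
yelB [([0.462, -0.14], [0.456, -0.144]), ([0.461, -0.143], [0.461, -0.138])]
```

>>> {"op": "servo_tool", "data": {
  "steps": [0,0,0,0.9,0,0,0,0.9,0,0,0,0.9,0,0,0,0.9,0,0,0,0,0.5,-1,0,0,0.5,-1,0,0,0.5,-1,0,0],
  "claw": -0.4
}}

```text
time_s: 0.82
eef_pos: [0.2707, -0.4617, 0.4043]
orientation: [-0.0, 1.0, 0.001, -0.0]
force: [0.0, 0.0, -0.4]
gripper_width: 0.0598
gripper_force: 0.0
```

>>> {"op": "servo_tool", "data": {
  "steps": [0.5,-1,0,0,0.5,-1,0,0,0.5,-1,0,0,0.5,-1,0,0,0.5,-1,0,0,0.5,-1,0,0,0.5,-1,0,0,0.5,-1,0,0]
}}

```text
time_s: 1.48
eef_pos: [0.3509, -0.3012, 0.4046]
orientation: [-0.0, 1.0, 0.002, -0.0]
force: [0.2, -0.7, 0.7]
gripper_width: 0.0597
gripper_force: 0.0
```

>>> {"op": "servo_tool", "data": {
  "steps": [0.5,-1,0,0,0.5,-1,0,0,0.5,-1,0,0,0.5,-1,0,0,0.5,-1,0,0,0.5,-1,0,0,0,0,0,0,0,0,0,0]
}}

```text
time_s: 2.15
eef_pos: [0.4109, -0.1815, 0.4046]
orientation: [0.0, 1.0, 0.002, -0.0]
force: [-0.0, -0.5, -0.3]
gripper_width: 0.0596
gripper_force: 0.0
```

```bash
cat >> h.py <<'E'
def look(n):
    p,K,T=cam("wrist");save(n,p);np.savez(n,p=p,K=K,T=T)
    s=read_state();print("pose",s["time_s"],s["eef_pos"].round(4),R.from_matrix(rot(s["orientation"])).as_euler("zyx",degrees=True).round(1))
    for col in("red","blue","yellow"):
        for c,st,m in blobs(p,col,60): print(col,c.round(0),st[2:].tolist(),"@70",ray(K,T,c,.070)[0].round(4),"@45",ray(K,T,c,.045)[0].round(3))
    return p,K,T
E
python3 - <<'E'
from h import *
look("w1")
E
```

```text
pose 2.2 [ 0.4107 -0.1822  0.4046] [ -0.2  -0.  180. ]
red [141. 150.] [56, 51, 1837] @70 [ 0.4562 -0.0586] @45 [ 0.454 -0.049]
blue [459. 294.] [41, 97, 1222] @70 [ 0.3487 -0.2917] @45 [ 0.338 -0.301]
yellow [258. 142.] [52, 51, 1673] @70 [ 0.4626 -0.1403] @45 [ 0.461 -0.137]
```

View pics/w1.png

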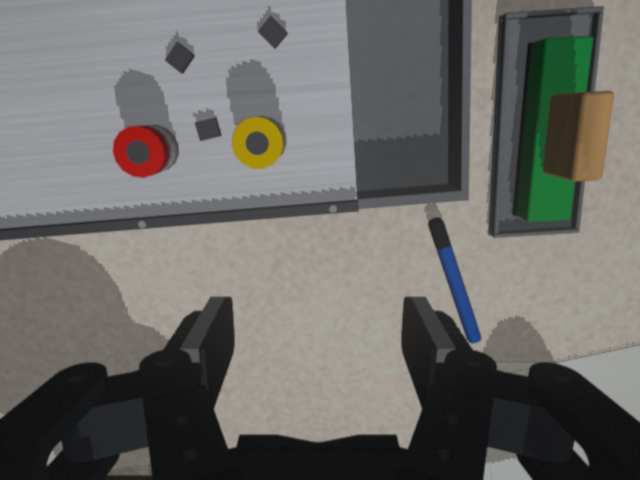

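Wrist view: red at (141,150), yellow at (258,142), slugs at (180,54), (273,30) and (208,127). The scraper lies in its holder on the right, with the handle at (578,135). The positions match the side and scene estimates, so I'll grasp the yellow cartridge.

>>> {"op": "servo_tool", "data": {
  "steps": [0.87,-0.68,1,0,0.87,-0.68,1,0,0.87,-0.68,1,0,0,0,1,0,0,0,1,0,0,0,1,0,0,0,1,0,0,0,1,0]
}}

```text
time_s: 2.87
eef_pos: [0.4627, -0.1427, 0.2438]
orientation: [0.0, 1.0, 0.0, 0.0]
force: [-0.0, 0.4, -0.4]
gripper_width: 0.0597
gripper_force: 0.0
```

>>> {"op": "servo_tool", "data": {
  "steps": [0,0,1,0,0,0,0.2,0,0,0,0,0]
}}

```text
time_s: 3.12
eef_pos: [0.4621, -0.1422, 0.2194]
orientation: [-0.001, 1.0, -0.0, -0.002]
force: [0.7, -0.2, 0.1]
gripper_width: 0.0598
gripper_force: 0.0
```

>>> {"op": "servo_tool", "data": {
  "steps": [0,0,0,0,0,0,0,0,0,0,0,0,0,0,0,0,0,0,0,0,0,0,0,0],
  "claw": 1
}}

```text
time_s: 3.62
eef_pos: [0.4635, -0.1419, 0.2221]
orientation: [0.001, 1.0, 0.0, 0.001]
force: [-1.0, -1.0, 7.0]
gripper_width: 0.0343
gripper_force: 60.0
```

>>> {"op": "servo_tool", "data": {
  "steps": [0,0,-1,0,0,0,-1,0,0,0,-1,0,0,0,-1,0,0,0,-1,0,0,0,-1,0,0,0,0,0]
}}

```text
time_s: 4.2
eef_pos: [0.4641, -0.1418, 0.3446]
orientation: [0.001, 1.0, 0.0, 0.004]
force: [1.2, -0.4, -0.9]
gripper_width: 0.0342
gripper_force: 60.0
```

>>> {"op": "servo_tool", "data": {
  "steps": [-0.25,-0.98,0,0,-0.25,-0.98,0,0,-0.25,-0.98,0,0,-0.25,-0.98,0,0,-0.25,-0.98,0,0,-0.25,-0.98,0,0,-0.25,-0.98,0,0,-0.25,-0.98,0,0]
}}

```text
time_s: 4.87
eef_pos: [0.422, 0.0163, 0.34]
orientation: [-0.0, 1.0, -0.0, -0.001]
force: [0.5, 0.1, -0.7]
gripper_width: 0.0345
gripper_force: 60.1
```

>>> {"op": "servo_tool", "data": {
  "steps": [-0.25,-0.98,0,0,-0.25,-0.98,0,0,-0.25,-0.98,0,0,-0.25,-0.98,0,0,-0.25,-0.98,0,0,-0.25,-0.98,0,0,-0.25,-0.98,0,0,-0.25,-0.98,0,0]
}}

```text
time_s: 5.53
eef_pos: [0.3821, 0.1729, 0.34]
orientation: [0.0, 1.0, 0.0, -0.0]
force: [0.7, 0.6, -1.4]
gripper_width: 0.0343
gripper_force: 60.1
```

>>> {"op": "servo_tool", "data": {
  "steps": [-0.25,-0.98,0,0,-0.25,-0.98,0,0,-0.25,-0.98,0,0,-0.25,-0.98,0,0,-0.25,-0.98,0,0,-0.25,-0.98,0,0,0,0,0,0,0,0,0,0]
}}

```text
time_s: 6.2
eef_pos: [0.3524, 0.2902, 0.34]
orientation: [0.0, 1.0, 0.001, -0.0]
force: [0.3, -0.3, -1.6]
gripper_width: 0.034
gripper_force: 60.2
```

Run:
```python
from h import *
look("w2")
```

```text
pose 6.25 [0.3525 0.2895 0.34  ] [-1.000e-01 -1.000e-01  1.799e+02]
blue [278.  29.] [232, 62, 12673] @70 [0.4645 0.3099] @45 [0.469 0.312]
yellow [305. 178.] [218, 170, 33087] @70 [0.3884 0.2967] @45 [0.385 0.297]
yellow [318. 344.] [112, 115, 8447] @70 [0.2838 0.2892] @45 [0.269 0.289]
```

View pics/w2.png

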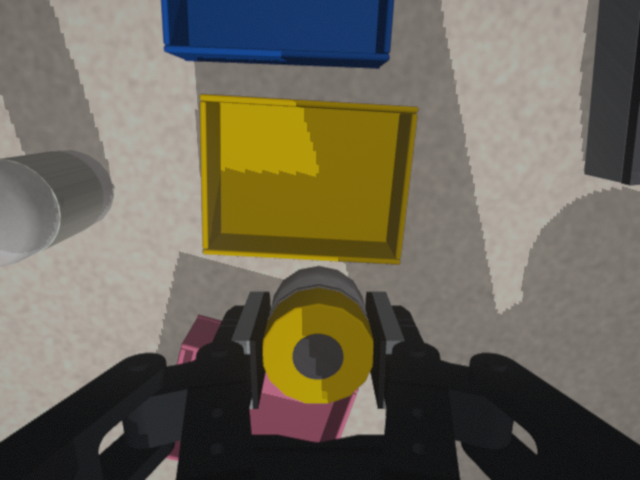

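Wrist view: the yellow bin's rim corners are (201,96), (418,106), (400,263) and (203,254). The cartridge is held straight at (318,355), and the bottle is clear on the left.

```bash
cat >> h.py <<'E'
def rim(K,T,c,z=.045):
    q=ray(K,T,c,z);m=q.mean(0);print(q.round(3).tolist(),"centre",m.round(4),"sides",[np.linalg.norm(q[i]-q[i-1]).round(3) for i in range(4)]);return m
E
python3 - <<'E'
from h import *
d=np.load("w2.npz");rim(d["K"],d["T"],[(201,96),(418,106),(400,263),(203,254)])
E
```

```text
[[0.433, 0.358], [0.428, 0.23], [0.329, 0.235], [0.335, 0.364]] centre [0.3811 0.2968] sides [np.float64(0.098), np.float64(0.128), np.float64(0.099), np.float64(0.129)]
```

>>> {"op": "servo_tool", "data": {
  "steps": [0.16,-0.21,0.75,0,0.16,-0.21,1,0,0,0,1,0,0,0,1,0,0,0,1,0,0,0,1,0,0,0,1,0,0,0,0.75,0]
}}

```text
time_s: 6.92
eef_pos: [0.3592, 0.2967, 0.1893]
orientation: [0.001, 1.0, -0.001, -0.001]
force: [-0.7, -0.5, -0.7]
gripper_width: 0.0346
gripper_force: 60.2
```

>>> {"op": "servo_tool", "data": {
  "steps": [0,0,0,0,0,0,0,0]
}}

```text
time_s: 7.08
eef_pos: [0.3593, 0.2971, 0.1901]
orientation: [0.001, 1.0, -0.001, -0.001]
force: [0.9, -0.3, -1.2]
gripper_width: 0.0343
gripper_force: 60.2
```

>>> {"op": "servo_tool", "data": {
  "steps": [0,0,0,0,0,0,0,0,0,0,0,0,0,0,0,0],
  "claw": -0.4
}}

```text
time_s: 7.42
eef_pos: [0.3598, 0.2984, 0.1917]
orientation: [-0.001, 1.0, -0.0, 0.001]
force: [0.1, 0.2, -0.4]
gripper_width: 0.0597
gripper_force: 0.0
```

>>> {"op": "servo_tool", "data": {
  "steps": [0,0,-1,0,0,0,-1,0,0,0,-1,0,0,0,-1,0,0,0,-1,0,0,0,-1,0,0,0,-1,0,0,0,-0.5,0]
}}

```text
time_s: 8.08
eef_pos: [0.3597, 0.2984, 0.3438]
orientation: [-0.001, 1.0, 0.0, 0.002]
force: [1.0, 0.7, -0.1]
gripper_width: 0.0598
gripper_force: 0.0
```

Run:
```python
from h import *
look("w3")
p,K,T=cam("side");save("s3",p);np.savez("s3",p=p,K=K,T=T)
for c in("red","blue","yellow"):
    for a,s,m in blobs(p,c,40):
        if s[4]<400:print("side",c,a.round(1),s[4],ray(K,T,a,.067)[0].round(3))
```

```text
pose 8.1333 [0.3601 0.2987 0.3448] [  -0.     0.3 -179.8]
blue [293.  37.] [229, 78, 15765] @70 [0.4702 0.3115] @45 [0.474 0.313]
yellow [319. 191.] [214, 165, 30827] @70 [0.3892 0.2975] @45 [0.385 0.297]
side red [329.8 310.8] 174 [ 0.455 -0.06 ]
side red [619.4 409.9] 156 [ 0.928 -0.364]
side blue [384.2 267.6] 129 [0.602 0.035]
side blue [414.8 324. ] 177 [ 0.623 -0.124]
side blue [635.7 438.6] 95 [ 0.924 -0.414]
side blue [283.7 457. ] 359 [ 0.322 -0.334]
side yellow [400.8 292.6] 164 [ 0.618 -0.041]
```

>>> {"op": "servo_tool", "data": {
  "steps": [0.55,1,-0.15,0,0.55,1,-0.15,0,0.55,1,-0.15,0,0.55,1,-0.15,0,0.55,1,-0.15,0,0.55,1,-0.15,0,0.55,1,-0.15,0,0.55,1,-0.15,0]
}}

```text
time_s: 8.85
eef_pos: [0.4472, 0.137, 0.364]
orientation: [0.0, 1.0, -0.0, -0.001]
force: [-0.2, 0.4, -0.7]
gripper_width: 0.0598
gripper_force: 0.0
```

>>> {"op": "servo_tool", "data": {
  "steps": [0.55,1,-0.15,0,0.55,1,-0.15,0,0.55,1,-0.15,0,0.55,1,-0.15,0,0.55,1,-0.15,0,0.55,1,-0.15,0,0.55,1,-0.15,0,0.55,1,-0.15,0]
}}

```text
time_s: 9.52
eef_pos: [0.5353, -0.0229, 0.3878]
orientation: [-0.0, 1.0, -0.0, -0.001]
force: [-0.6, 1.0, -0.3]
gripper_width: 0.0596
gripper_force: 0.0
```

>>> {"op": "servo_tool", "data": {
  "steps": [0.5,1,0,0,0.5,1,0,0,0,0,0,0,0,0,0,0]
}}

```text
time_s: 9.85
eef_pos: [0.5554, -0.0627, 0.3875]
orientation: [-0.0, 1.0, -0.001, -0.001]
force: [-0.3, 0.9, 0.3]
gripper_width: 0.0597
gripper_force: 0.0
```

Run:
```python
from h import *
look("w4")
```

```text
pose 9.9 [ 0.5549 -0.062   0.3876] [ 1.000e-01 -1.000e-01 -1.799e+02]
red [  6. 154.] [14, 77, 350] @70 [0.6005 0.143 ] @45 [0.598 0.161]
red [310. 346.] [46, 48, 1374] @70 [ 0.4567 -0.0576] @45 [ 0.442 -0.057]
blue [408. 116.] [56, 57, 1940] @70 [ 0.6243 -0.1216] @45 [ 0.624 -0.127]
blue [165. 149.] [58, 54, 1951] @70 [0.6036 0.0372] @45 [0.602 0.046]
blue [580. 452.] [16, 24, 162] @70 [ 0.3588 -0.2779] @45 [ 0.335 -0.297]
yellow [279. 123.] [55, 56, 1915] @70 [ 0.62   -0.0385] @45 [ 0.619 -0.036]
yellow [  5. 377.] [15, 74, 553] @70 [0.4302 0.1788] @45 [0.413 0.2  ]
```

View pics/w4.png

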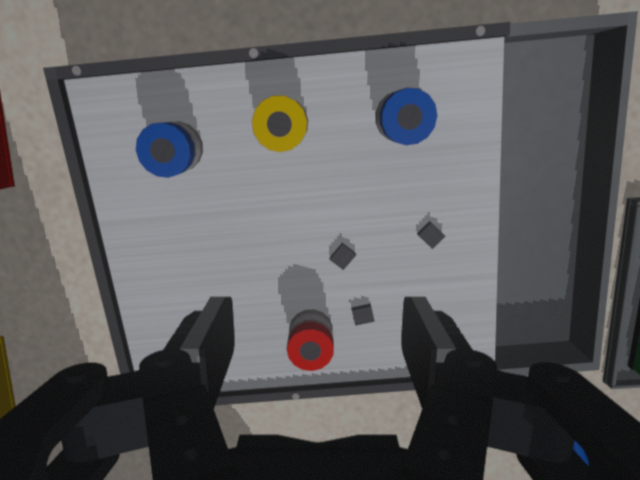

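Wrist view: the whole plate is visible, with exactly three slugs at (342,252), (431,232) and (362,312). The remaining cartridges are blue (165,149), yellow (279,123), blue (408,116) and red (310,346).

>>> {"op": "servo_tool", "data": {
  "steps": [0.81,-0.3,1,0,0.81,-0.3,1,0,0.81,-0.3,1,0,0.81,-0.3,1,0,0,0,1,0,0,0,1,0,0,0,1,0,0,0,1,0]
}}

```text
time_s: 10.57
eef_pos: [0.6192, -0.0363, 0.2274]
orientation: [-0.0, 1.0, 0.001, -0.001]
force: [0.1, -0.3, -0.2]
gripper_width: 0.06
gripper_force: 0.0
```

>>> {"op": "servo_tool", "data": {
  "steps": [0,0,0.38,0,0,0,0,0]
}}

```text
time_s: 10.73
eef_pos: [0.6184, -0.0367, 0.2187]
orientation: [-0.0, 1.0, 0.0, -0.003]
force: [0.3, 0.5, 0.2]
gripper_width: 0.0595
gripper_force: 0.0
```

>>> {"op": "servo_tool", "data": {
  "steps": [0,0,0,0,0,0,0,0,0,0,0,0,0,0,0,0,0,0,0,0],
  "claw": 1
}}

```text
time_s: 11.15
eef_pos: [0.6207, -0.0379, 0.2227]
orientation: [0.0, 1.0, -0.0, 0.001]
force: [0.7, 1.4, 4.5]
gripper_width: 0.0346
gripper_force: 60.0
```

>>> {"op": "servo_tool", "data": {
  "steps": [0,0,-1,0,0,0,-1,0,0,0,-1,0,0,0,-1,0,0,0,-1,0,0,0,-1,0]
}}

```text
time_s: 11.65
eef_pos: [0.6198, -0.038, 0.3422]
orientation: [0.0, 1.0, -0.0, -0.0]
force: [0.4, 0.1, -0.6]
gripper_width: 0.0343
gripper_force: 59.9
```

>>> {"op": "servo_tool", "data": {
  "steps": [-0.64,-0.98,0,0,-0.64,-0.98,0,0,-0.64,-0.98,0,0,-0.64,-0.98,0,0,-0.64,-0.98,0,0,-0.64,-0.98,0,0,-0.64,-0.98,0,0,-0.64,-0.98,0,0]
}}

```text
time_s: 12.32
eef_pos: [0.5168, 0.1196, 0.3413]
orientation: [0.0, 1.0, -0.0, 0.0]
force: [-0.6, 0.4, -0.9]
gripper_width: 0.0342
gripper_force: 60.0
```

>>> {"op": "servo_tool", "data": {
  "steps": [-0.64,-0.98,0,0,-0.64,-0.98,0,0,-0.64,-0.98,0,0,-0.64,-0.98,0,0,-0.64,-0.98,0,0,-0.64,-0.98,0,0,-0.64,-0.98,0,0,-0.64,-0.98,0,0]
}}

```text
time_s: 12.98
eef_pos: [0.4145, 0.2764, 0.3413]
orientation: [-0.0, 1.0, -0.0, 0.0]
force: [0.6, 0.1, -1.3]
gripper_width: 0.0345
gripper_force: 60.0
```

>>> {"op": "servo_tool", "data": {
  "steps": [-0.64,-0.98,0,0,0,0,0,0,0,0,0,0]
}}

```text
time_s: 13.23
eef_pos: [0.4018, 0.2959, 0.3413]
orientation: [0.0, 1.0, 0.001, 0.0]
force: [0.4, 0.1, -1.9]
gripper_width: 0.0342
gripper_force: 60.1
```

>>> {"op": "servo_tool", "data": {
  "steps": [0.1,0,0.75,0,0,0,1,0,0,0,1,0,0,0,1,0,0,0,1,0,0,0,1,0,0,0,1,0,0,0,0.75,0]
}}

```text
time_s: 13.9
eef_pos: [0.4051, 0.2942, 0.1898]
orientation: [0.0, 1.0, -0.001, -0.0]
force: [-0.2, -0.2, -0.6]
gripper_width: 0.0344
gripper_force: 60.1
```

>>> {"op": "servo_tool", "data": {
  "steps": [0,0,0,0,0,0,0,0]
}}

```text
time_s: 14.07
eef_pos: [0.4049, 0.2945, 0.1906]
orientation: [0.001, 1.0, -0.001, -0.001]
force: [0.4, 0.9, 0.0]
gripper_width: 0.0344
gripper_force: 60.1
```

>>> {"op": "servo_tool", "data": {
  "steps": [0,0,0,0,0,0,0,0,0,0,0,0,0,0,0,0],
  "claw": -0.4
}}

```text
time_s: 14.4
eef_pos: [0.405, 0.2955, 0.1922]
orientation: [-0.001, 1.0, -0.0, 0.001]
force: [-0.0, -0.4, 0.2]
gripper_width: 0.0599
gripper_force: 0.0
```

>>> {"op": "servo_tool", "data": {
  "steps": [0,0,-1,0,0,0,-1,0,0,0,-1,0,0,0,-1,0,0,0,-1,0,0,0,-1,0,0,0,-1,0,0,0,-1,0]
}}

```text
time_s: 15.07
eef_pos: [0.4042, 0.2952, 0.3528]
orientation: [-0.0, 1.0, 0.0, 0.001]
force: [-0.0, -0.3, 0.1]
gripper_width: 0.0598
gripper_force: 0.0
```

>>> {"op": "servo_tool", "data": {
  "steps": [0.9,0.35,-0.8,0,0.9,0.35,-0.8,0,0.9,0.35,-0.8,0,0.9,0.35,-0.8,0,0.9,0.35,-0.8,0,0,0,0,0,0,0,0,0]
}}

```text
time_s: 15.65
eef_pos: [0.4951, 0.2601, 0.4323]
orientation: [-0.001, 1.0, -0.001, 0.001]
force: [-0.6, -1.1, -1.0]
gripper_width: 0.0594
gripper_force: 0.0
```

Run:
```python
from h import *
look("w5")
```

```text
pose 15.7 [0.494  0.2601 0.4311] [   0.   -0. -180.]
red [326.  54.] [172, 113, 18207] @70 [0.6081 0.2538] @45 [0.611 0.253]
blue [618.  63.] [46, 52, 1408] @70 [0.6014 0.0428] @45 [0.604 0.026]
blue [257. 186.] [157, 122, 17461] @70 [0.5122 0.3069] @45 [0.508 0.31 ]
blue [ 21. 395.] [37, 32, 443] @70 [0.3225 0.5285] @45 [0.304 0.549]
yellow [285. 311.] [144, 118, 13316] @70 [0.4056 0.2879] @45 [0.393 0.29 ]
```

View pics/w5.png

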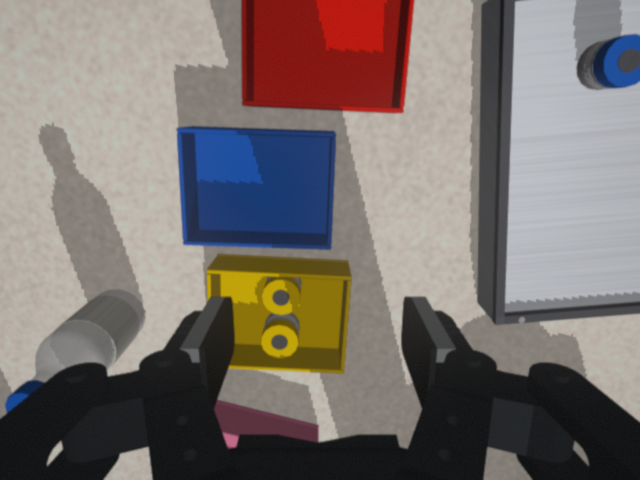

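Wrist view: both yellow cartridges stand in the yellow bin at (281,297) and (280,341). The blue bin's rim corners are (179,128), (335,131), (331,249) and (184,243). The near corners of the red bin are (244,103) and (403,111).

Run:
```python
from h import *
d=np.load("w5.npz");rim(d["K"],d["T"],[(179,128),(335,131),(331,249),(184,243)])
q=ray(d["K"],d["T"],[(244,103),(403,111)],.045);print(q.round(3), q.mean(0)+np.array([.05,-.004]))
```

```text
[[0.556, 0.372], [0.553, 0.246], [0.453, 0.248], [0.458, 0.377]] centre [0.5049 0.3106] sides [np.float64(0.097), np.float64(0.126), np.float64(0.1), np.float64(0.128)]
[[0.575 0.318]
 [0.569 0.191]] [0.62169111 0.25094326]
```

>>> {"op": "servo_tool", "data": {
  "steps": [0.5,1,0.5,0,0.5,1,0.5,0,0.5,1,0.5,0,0.5,1,0.5,0,0.5,1,0.5,0,0.5,1,0.5,0,0.5,1,0.5,0,0.5,1,0.5,0]
}}

```text
time_s: 16.37
eef_pos: [0.573, 0.1002, 0.3494]
orientation: [-0.0, 1.0, 0.001, -0.002]
force: [-0.1, -0.2, 0.1]
gripper_width: 0.0596
gripper_force: 0.0
```

>>> {"op": "servo_tool", "data": {
  "steps": [0.5,1,0.5,0,0.5,1,0.5,0,0.5,1,0.5,0,0,0,0,0,0,0,0,0]
}}

```text
time_s: 16.78
eef_pos: [0.6033, 0.0402, 0.3192]
orientation: [-0.0, 1.0, -0.001, -0.002]
force: [-0.5, 0.8, 0.0]
gripper_width: 0.0601
gripper_force: 0.0
```

Run:
```python
from h import *
look("w6")
```

```text
pose 16.8333 [0.6033 0.0408 0.32  ] [   0.    -0.2 -180. ]
red [ 48. 206.] [106, 172, 16344] @70 [0.6272 0.1801] @45 [0.622 0.196]
red [491. 466.] [17, 32, 379] @70 [ 0.4585 -0.0701] @45 [ 0.434 -0.083]
blue [617. 214.] [53, 67, 1862] @70 [ 0.6226 -0.117 ] @45 [ 0.617 -0.135]
blue [321. 249.] [66, 65, 2596] @70 [0.6035 0.0378] @45 [0.595 0.038]
blue [ 39. 334.] [17, 88, 157] @70 [0.5527 0.1988] @45 [0.539 0.217]
blue [  3. 391.] [10, 52, 269] @70 [0.5142 0.2271] @45 [0.496 0.249]
yellow [ 55. 452.] [14, 20, 90] @70 [0.47   0.2041] @45 [0.447 0.223]
```

>>> {"op": "servo_tool", "data": {
  "steps": [0,0.15,1,0,0,0,1,0,0,0,1,0,0,0,1,0,0,0,1,0,0,0,0,0]
}}

```text
time_s: 17.33
eef_pos: [0.6018, 0.0389, 0.2179]
orientation: [-0.0, 1.0, 0.001, -0.004]
force: [-0.9, 0.0, -0.1]
gripper_width: 0.0598
gripper_force: 0.0
```

>>> {"op": "servo_tool", "data": {
  "steps": [0,0,0,0,0,0,0,0,0,0,0,0,0,0,0,0,0,0,0,0],
  "claw": 1
}}

```text
time_s: 17.75
eef_pos: [0.6051, 0.0375, 0.2226]
orientation: [-0.0, 1.0, -0.0, 0.001]
force: [-0.6, 1.3, 3.5]
gripper_width: 0.0336
gripper_force: 59.9
```

>>> {"op": "servo_tool", "data": {
  "steps": [0,0,-1,0,0,0,-1,0,0,0,-1,0,0,0,-1,0,0,0,-1,0,0,0,-1,0]
}}

```text
time_s: 18.25
eef_pos: [0.6043, 0.0371, 0.3425]
orientation: [0.0, 1.0, -0.0, 0.0]
force: [0.0, 0.4, -0.9]
gripper_width: 0.0344
gripper_force: 59.9
```

>>> {"op": "servo_tool", "data": {
  "steps": [-0.43,-0.97,0,0,-0.43,-0.97,0,0,-0.43,-0.97,0,0,-0.43,-0.97,0,0,-0.43,-0.97,0,0,-0.43,-0.97,0,0,-0.43,-0.97,0,0,-0.43,-0.97,0,0]
}}

```text
time_s: 18.92
eef_pos: [0.5352, 0.1932, 0.3415]
orientation: [-0.0, 1.0, -0.0, 0.0]
force: [0.4, 0.2, -1.9]
gripper_width: 0.0343
gripper_force: 59.9
```

>>> {"op": "servo_tool", "data": {
  "steps": [-0.43,-0.97,0,0,-0.43,-0.97,0,0,-0.43,-0.97,0,0,-0.43,-0.97,0,0,-0.43,-0.97,0,0,-0.43,-0.97,0,0,0,0,0,0,0,0,0,0]
}}

```text
time_s: 19.58
eef_pos: [0.4837, 0.3096, 0.3414]
orientation: [0.0, 1.0, 0.001, 0.0]
force: [1.0, -1.1, -1.0]
gripper_width: 0.0342
gripper_force: 60.0
```

>>> {"op": "servo_tool", "data": {
  "steps": [0,0,0.75,0,0,0,1,0,0,0,1,0,0,0,1,0,0,0,1,0,0,0,1,0,0,0,1,0,0,0,0.75,0]
}}

```text
time_s: 20.25
eef_pos: [0.4845, 0.3076, 0.1898]
orientation: [0.001, 1.0, -0.001, -0.0]
force: [0.4, -0.1, -1.1]
gripper_width: 0.0343
gripper_force: 60.0
```

>>> {"op": "servo_tool", "data": {
  "steps": [0,0,0,0,0,0,0,0]
}}

```text
time_s: 20.42
eef_pos: [0.4844, 0.3079, 0.1906]
orientation: [0.001, 1.0, -0.001, -0.001]
force: [-0.2, -0.2, -1.2]
gripper_width: 0.0346
gripper_force: 60.1
```

>>> {"op": "servo_tool", "data": {
  "steps": [0,0,0,0,0,0,0,0,0,0,0,0,0,0,0,0],
  "claw": -0.4
}}

```text
time_s: 20.75
eef_pos: [0.4846, 0.3091, 0.1923]
orientation: [-0.001, 1.0, -0.0, 0.001]
force: [-0.2, -0.2, -0.0]
gripper_width: 0.0598
gripper_force: 0.0
```

>>> {"op": "servo_tool", "data": {
  "steps": [0,0,-1,0,0,0,-1,0,0,0,-1,0,0,0,-1,0,0,0,-1,0,0,0,-1,0,0,0,-1,0,0,0,-1,0]
}}

```text
time_s: 21.42
eef_pos: [0.4839, 0.3088, 0.3529]
orientation: [-0.0, 1.0, 0.0, 0.0]
force: [0.3, 0.7, -0.1]
gripper_width: 0.0599
gripper_force: 0.0
```

>>> {"op": "servo_tool", "data": {
  "steps": [0.32,0.98,0,0,0.32,0.98,0,0,0.32,0.98,0,0,0.32,0.98,0,0,0.32,0.98,0,0,0.32,0.98,0,0,0.32,0.98,0,0,0.32,0.98,0,0]
}}

```text
time_s: 22.08
eef_pos: [0.5353, 0.1512, 0.3518]
orientation: [-0.0, 1.0, 0.0, 0.001]
force: [0.3, 0.4, -0.7]
gripper_width: 0.0598
gripper_force: 0.0
```

>>> {"op": "servo_tool", "data": {
  "steps": [0.32,0.98,0,0,0.32,0.98,0,0,0.32,0.98,0,0,0.32,0.98,0,0,0.32,0.98,0,0,0.32,0.98,0,0,0.32,0.98,0,0,0.32,0.98,0,0]
}}

```text
time_s: 22.75
eef_pos: [0.5866, -0.0056, 0.3518]
orientation: [0.0, 1.0, 0.0, 0.001]
force: [-0.1, 0.3, 0.0]
gripper_width: 0.0597
gripper_force: 0.0
```

>>> {"op": "servo_tool", "data": {
  "steps": [0.32,0.98,0,0,0.32,0.98,0,0,0.32,0.98,0,0,0.32,0.98,0,0,0.32,0.98,0,0,0.32,0.98,0,0,0,0,0,0,0,0,0,0]
}}

```text
time_s: 23.42
eef_pos: [0.6249, -0.1232, 0.3515]
orientation: [-0.0, 1.0, -0.001, 0.0]
force: [0.3, 0.5, 0.6]
gripper_width: 0.0596
gripper_force: 0.0
```

Run:
```python
from h import *
look("w7")
```

```text
pose 23.4667 [ 0.6246 -0.1223  0.3513] [ 1.0e-01 -0.0e+00 -1.8e+02]
red [231. 440.] [16, 16, 176] @70 [ 0.4743 -0.062 ] @45 [ 0.452 -0.056]
blue [314. 236.] [58, 57, 1996] @70 [ 0.6242 -0.1219] @45 [ 0.617 -0.122]
```

>>> {"op": "servo_tool", "data": {
  "steps": [0,0,1,0,0,0,1,0,0,0,1,0,0,0,1,0,0,0,1,0,0,0,1,0,0,0,0.56,0,0,0,0,0]
}}

```text
time_s: 24.13
eef_pos: [0.6234, -0.1209, 0.2174]
orientation: [-0.001, 1.0, 0.0, -0.003]
force: [-0.1, 0.8, 0.3]
gripper_width: 0.0594
gripper_force: 0.0
```

>>> {"op": "servo_tool", "data": {
  "steps": [0,0,0,0,0,0,0,0,0,0,0,0,0,0,0,0,0,0,0,0],
  "claw": 1
}}

```text
time_s: 24.55
eef_pos: [0.6255, -0.1224, 0.2215]
orientation: [0.0, 1.0, -0.0, 0.001]
force: [-0.3, 0.4, 4.6]
gripper_width: 0.0342
gripper_force: 59.9
```

>>> {"op": "servo_tool", "data": {
  "steps": [0,0,-1,0,0,0,-1,0,0,0,-1,0,0,0,-1,0,0,0,-1,0,0,0,-1,0]
}}

```text
time_s: 25.05
eef_pos: [0.6246, -0.1224, 0.341]
orientation: [0.0, 1.0, -0.0, -0.0]
force: [0.7, -0.4, -1.2]
gripper_width: 0.0346
gripper_force: 60.0
```

>>> {"op": "servo_tool", "data": {
  "steps": [-0.22,-0.98,0,0,-0.22,-0.98,0,0,-0.22,-0.98,0,0,-0.22,-0.98,0,0,-0.22,-0.98,0,0,-0.22,-0.98,0,0,-0.22,-0.98,0,0,-0.22,-0.98,0,0]
}}

```text
time_s: 25.72
eef_pos: [0.5892, 0.0353, 0.3401]
orientation: [0.0, 1.0, -0.0, 0.0]
force: [-0.2, 0.4, -1.4]
gripper_width: 0.0345
gripper_force: 60.0
```

>>> {"op": "servo_tool", "data": {
  "steps": [-0.22,-0.98,0,0,-0.22,-0.98,0,0,-0.22,-0.98,0,0,-0.22,-0.98,0,0,-0.22,-0.98,0,0,-0.22,-0.98,0,0,-0.22,-0.98,0,0,-0.22,-0.98,0,0]
}}

```text
time_s: 26.38
eef_pos: [0.5541, 0.192, 0.3401]
orientation: [0.0, 1.0, -0.0, -0.0]
force: [1.1, -0.4, -2.1]
gripper_width: 0.0342
gripper_force: 60.0
```

>>> {"op": "servo_tool", "data": {
  "steps": [-0.22,-0.98,0,0,-0.22,-0.98,0,0,-0.22,-0.98,0,0,-0.22,-0.98,0,0,-0.22,-0.98,0,0,-0.22,-0.98,0,0,0,0,0,0,0,0,0,0]
}}

```text
time_s: 27.05
eef_pos: [0.5277, 0.3096, 0.3399]
orientation: [0.0, 1.0, 0.001, 0.0]
force: [0.0, 0.7, -1.1]
gripper_width: 0.0343
gripper_force: 60.1
```

>>> {"op": "servo_tool", "data": {
  "steps": [0,0,0.75,0,0,0,1,0,0,0,1,0,0,0,1,0,0,0,1,0,0,0,1,0,0,0,1,0,0,0,0.7,0]
}}

```text
time_s: 27.72
eef_pos: [0.528, 0.3073, 0.1892]
orientation: [0.001, 1.0, -0.001, -0.001]
force: [-1.7, 0.2, -1.5]
gripper_width: 0.0343
gripper_force: 60.1
```

>>> {"op": "servo_tool", "data": {
  "steps": [0,0,0,0,0,0,0,0]
}}

```text
time_s: 27.88
eef_pos: [0.5282, 0.3078, 0.1903]
orientation: [0.001, 1.0, -0.001, -0.001]
force: [0.3, 0.3, -0.3]
gripper_width: 0.0344
gripper_force: 60.1
```

>>> {"op": "servo_tool", "data": {
  "steps": [0,0,0,0,0,0,0,0,0,0,0,0,0,0,0,0],
  "claw": -0.4
}}

```text
time_s: 28.22
eef_pos: [0.5287, 0.3091, 0.1922]
orientation: [-0.001, 1.0, -0.0, 0.001]
force: [0.2, -0.0, -0.3]
gripper_width: 0.0603
gripper_force: 0.0
```

>>> {"op": "servo_tool", "data": {
  "steps": [0,0,-1,0,0,0,-1,0,0,0,-1,0,0,0,-1,0,0,0,-1,0,0,0,-1,0,0,0,-1,0,0,0,-1,0]
}}

```text
time_s: 28.88
eef_pos: [0.5279, 0.3089, 0.3527]
orientation: [-0.0, 1.0, 0.0, 0.001]
force: [0.6, 0.0, 0.4]
gripper_width: 0.0596
gripper_force: 0.0
```

>>> {"op": "servo_tool", "data": {
  "steps": [-0.19,0.97,0,0,-0.19,0.97,0,0,-0.19,0.97,0,0,-0.19,0.97,0,0,-0.19,0.97,0,0,-0.19,0.97,0,0,-0.19,0.97,0,0,-0.19,0.97,0,0]
}}

```text
time_s: 29.55
eef_pos: [0.4973, 0.1529, 0.3517]
orientation: [-0.0, 1.0, 0.0, 0.001]
force: [0.3, 0.3, 0.0]
gripper_width: 0.0599
gripper_force: 0.0
```

>>> {"op": "servo_tool", "data": {
  "steps": [-0.19,0.97,0,0,-0.19,0.97,0,0,-0.19,0.97,0,0,-0.19,0.97,0,0,-0.19,0.97,0,0,-0.19,0.97,0,0,-0.19,0.97,0,0,-0.19,0.97,0,0]
}}

```text
time_s: 30.22
eef_pos: [0.4669, -0.0023, 0.3516]
orientation: [0.0, 1.0, 0.0, 0.001]
force: [0.5, -0.5, 0.8]
gripper_width: 0.06
gripper_force: 0.0
```

>>> {"op": "servo_tool", "data": {
  "steps": [-0.19,0.97,0,0,-0.19,0.97,0,0,-0.19,0.97,0,0,0,0,0,0,0,0,0,0]
}}

```text
time_s: 30.63
eef_pos: [0.4557, -0.0602, 0.3515]
orientation: [-0.0, 1.0, -0.001, 0.001]
force: [-0.2, -0.4, 0.0]
gripper_width: 0.0597
gripper_force: 0.0
```

Run:
```python
from h import *
look("w8")
```

```text
pose 30.6833 [ 0.4558 -0.0596  0.3514] [ 1.0e-01  1.0e-01 -1.8e+02]
red [312. 234.] [58, 58, 2096] @70 [ 0.4563 -0.0574] @45 [ 0.449 -0.057]
blue [621. 368.] [38, 101, 1494] @70 [ 0.3631 -0.2641] @45 [ 0.347 -0.284]
```

>>> {"op": "servo_tool", "data": {
  "steps": [0,-0.1,1,0,0,0,1,0,0,0,1,0,0,0,1,0,0,0,1,0,0,0,1,0,0,0,0.56,0,0,0,0,0]
}}

```text
time_s: 31.35
eef_pos: [0.4551, -0.0564, 0.2177]
orientation: [-0.001, 1.0, 0.001, -0.002]
force: [-0.4, -0.7, -0.5]
gripper_width: 0.0599
gripper_force: 0.0
```

>>> {"op": "servo_tool", "data": {
  "steps": [0,0,0,0,0,0,0,0,0,0,0,0,0,0,0,0,0,0,0,0],
  "claw": 1
}}

```text
time_s: 31.77
eef_pos: [0.4564, -0.0576, 0.2207]
orientation: [0.0, 1.0, -0.0, 0.001]
force: [0.4, 1.4, 4.1]
gripper_width: 0.0343
gripper_force: 59.8
```

>>> {"op": "servo_tool", "data": {
  "steps": [0,0,-1,0,0,0,-1,0,0,0,-1,0,0,0,-1,0,0,0,-1,0,0,0,-1,0]
}}

```text
time_s: 32.27
eef_pos: [0.4555, -0.0577, 0.341]
orientation: [0.0, 1.0, -0.0, 0.0]
force: [-0.4, 0.5, -0.8]
gripper_width: 0.0345
gripper_force: 59.9
```

>>> {"op": "servo_tool", "data": {
  "steps": [0.52,-0.965,0,0,0.52,-0.965,0,0,0.52,-0.965,0,0,0.52,-0.965,0,0,0.52,-0.965,0,0,0.52,-0.965,0,0,0.52,-0.965,0,0,0.52,-0.965,0,0]
}}

```text
time_s: 32.93
eef_pos: [0.5393, 0.0976, 0.3399]
orientation: [0.0, 1.0, -0.0, 0.0]
force: [0.7, -0.7, -1.6]
gripper_width: 0.0344
gripper_force: 60.0
```

>>> {"op": "servo_tool", "data": {
  "steps": [0.52,-0.965,0,0,0.52,-0.965,0,0,0.52,-0.965,0,0,0.52,-0.965,0,0,0.52,-0.965,0,0,0.52,-0.965,0,0,0.52,-0.965,0,0,0.52,-0.965,0,0]
}}

```text
time_s: 33.6
eef_pos: [0.6226, 0.2519, 0.3397]
orientation: [0.0, 1.0, -0.0, -0.0]
force: [0.7, -0.6, -1.4]
gripper_width: 0.034
gripper_force: 60.0
```

Run:
```python
from h import *
look("w9")
```

```text
pose 33.65 [0.6246 0.2554 0.3398] [-1.000e-01  2.000e-01 -1.798e+02]
red [311. 216.] [208, 162, 27619] @70 [0.6368 0.2552] @45 [0.631 0.256]
red [318. 345.] [114, 117, 8643] @70 [0.5536 0.2512] @45 [0.539 0.251]
blue [181. 327.] [107, 71, 4538] @70 [0.5665 0.3358] @45 [0.553 0.345]
blue [284. 417.] [71, 58, 2542] @70 [0.5    0.2733] @45 [0.48  0.276]
yellow [330. 436.] [18, 10, 132] @70 [0.4846 0.2431] @45 [0.463 0.242]
```

>>> {"op": "servo_tool", "data": {
  "steps": [0,0,0.75,0,0,0,1,0,0,0,1,0,0,0,1,0,0,0,1,0,0,0,1,0,0,0,1,0,0,0,0.7,0]
}}

```text
time_s: 34.32
eef_pos: [0.6216, 0.2506, 0.1889]
orientation: [0.0, 1.0, -0.0, -0.001]
force: [-1.0, -0.4, -0.7]
gripper_width: 0.0345
gripper_force: 60.0
```

>>> {"op": "servo_tool", "data": {
  "steps": [0,0,0,0,0,0,0,0]
}}

```text
time_s: 34.48
eef_pos: [0.6219, 0.2508, 0.1899]
orientation: [0.0, 1.0, -0.0, -0.001]
force: [-0.4, -0.0, -0.8]
gripper_width: 0.0346
gripper_force: 60.1
```

>>> {"op": "servo_tool", "data": {
  "steps": [0,0,0,0,0,0,0,0,0,0,0,0,0,0,0,0],
  "claw": -0.4
}}

```text
time_s: 34.82
eef_pos: [0.6229, 0.2512, 0.1921]
orientation: [-0.0, 1.0, -0.0, 0.001]
force: [-0.3, 0.3, 0.3]
gripper_width: 0.0599
gripper_force: 0.0
```

>>> {"op": "servo_tool", "data": {
  "steps": [0,0,-1,0,0,0,-1,0,0,0,-1,0,0,0,-1,0,0,0,-1,0,0,0,-1,0,0,0,-1,0,0,0,-1,0]
}}

```text
time_s: 35.48
eef_pos: [0.6221, 0.251, 0.3525]
orientation: [-0.0, 1.0, -0.0, 0.001]
force: [0.1, 0.0, -0.4]
gripper_width: 0.0597
gripper_force: 0.0
```

>>> {"op": "servo_tool", "data": {
  "steps": [-0.8,1,-0.5,0,-0.8,1,-0.5,0,-0.8,1,-0.5,0,-0.8,1,-0.5,0,-0.8,1,-0.5,0,-0.8,1,-0.5,0,-0.8,1,-0.5,0,-0.8,1,-0.5,0]
}}

```text
time_s: 36.15
eef_pos: [0.4931, 0.0902, 0.4319]
orientation: [-0.0, 1.0, 0.0, 0.001]
force: [0.3, 0.2, 1.1]
gripper_width: 0.0593
gripper_force: 0.0
```

>>> {"op": "servo_tool", "data": {
  "steps": [-0.2,1,0,0,-0.2,1,0,0,-0.2,1,0,0,-0.2,1,0,0,-0.2,1,0,0,-0.2,1,0,0,-0.2,1,0,0,-0.2,1,0,0]
}}

```text
time_s: 36.82
eef_pos: [0.4617, -0.0697, 0.4315]
orientation: [0.0, 1.0, -0.0, 0.001]
force: [0.4, 0.2, 0.3]
gripper_width: 0.0603
gripper_force: 0.0
```

>>> {"op": "servo_tool", "data": {
  "steps": [-0.2,1,0,0,-0.2,1,0,0,-0.2,1,0,0,-0.2,1,0,0,-0.2,1,0,0,-0.2,1,0,0,-0.2,1,0,0,-0.2,1,0,0]
}}

```text
time_s: 37.48
eef_pos: [0.4297, -0.2297, 0.4315]
orientation: [0.0, 1.0, -0.0, 0.001]
force: [-0.4, -0.5, -0.2]
gripper_width: 0.0598
gripper_force: 0.0
```

>>> {"op": "servo_tool", "data": {
  "steps": [0,1,0,0,0,1,0,0,0,1,0,0,0,0,0,0,0,0,0,0]
}}

```text
time_s: 37.9
eef_pos: [0.43, -0.2895, 0.4311]
orientation: [0.0, 1.0, -0.001, 0.0]
force: [0.5, 2.0, 0.0]
gripper_width: 0.0599
gripper_force: 0.0
```

Run:
```python
from h import *
p,K,T=look("w10")
q,_,_=cam("side");a=cv2.resize(q[150:480,220:500],None,fx=1.8,fy=1.8)
b=cv2.resize(p,(400,300));o=np.zeros((594,504+290,3),np.uint8);o[:,:504]=a;o[:218,504:]=cv2.resize(p,(290,218));save("m10",o);save("w10",p)
```

```text
pose 37.95 [ 0.4299 -0.2886  0.431 ] [ 1.0e-01  0.0e+00 -1.8e+02]
blue [341. 300.] [45, 89, 1019] @70 [ 0.3503 -0.31  ] @45 [ 0.339 -0.311]
```

View pics/m10.png

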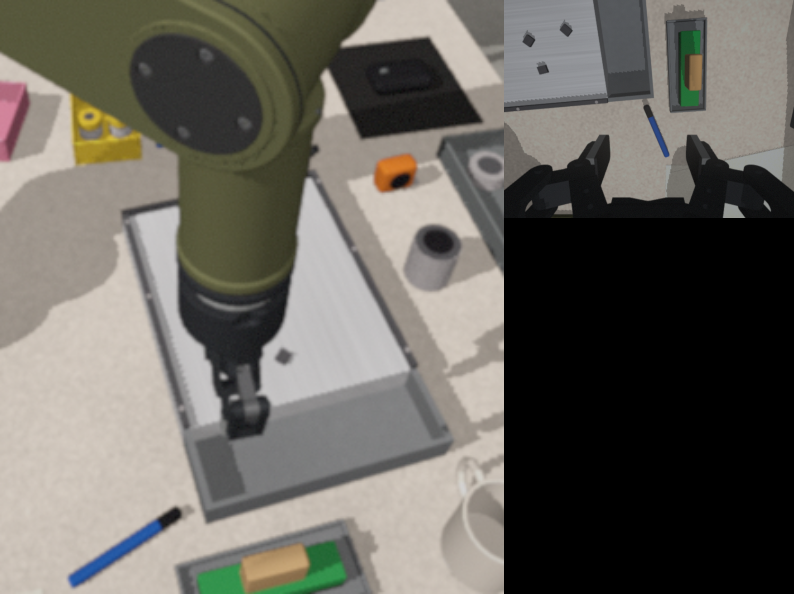

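View pics/w10.png

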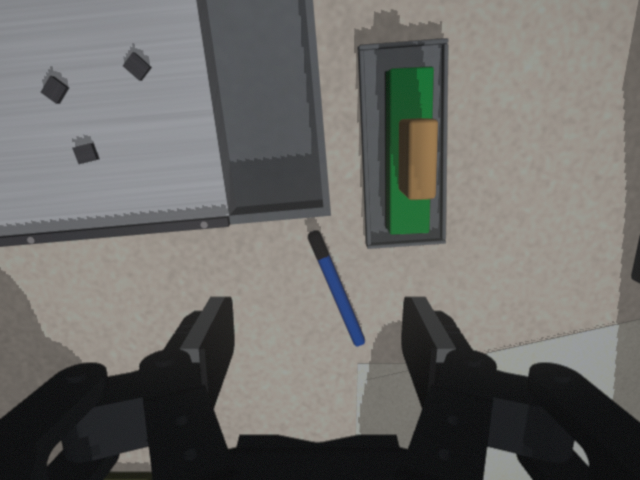

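The second view shows the handle top at (412–437, 120–198), the green block at (387–432, 68–234), and the holder rim at (360,45), (447,40), (444,243), (368,247). The pen is at (340,290).

Run:
```python
from h import *
d=np.load("w10.npz");K,T=d["K"],d["T"]
def ax(q): return np.degrees(np.arctan2(*((q[0]-q[3]+q[1]-q[2])[::-1]))).round(1)
for n,z,c in(("handle",.076,[(412,120),(438,120),(435,199),(410,198)]),("block",.032,[(388,69),(434,67),(431,234),(387,233)]),("holder",.013,[(360,45),(447,40),(444,243),(368,247)]),("slugs",.046,[(55,88),(138,65),(86,152)]),("edge",.040,[(199,0),(229,222)]),("pl outer",.04,[(313,0),(329,213)])):
    print(n);q=ray(K,T,c,z)
    if len(c)==4: rim(K,T,c,z);print(ax(q))
    else: print(q.round(3).tolist())
```

```text
handle
[[0.496, -0.359], [0.496, -0.378], [0.438, -0.381], [0.438, -0.361]] centre [ 0.4672 -0.3699] sides [np.float64(0.058), np.float64(0.019), np.float64(0.059), np.float64(0.019)]
2.0
block
[[0.535, -0.347], [0.537, -0.384], [0.397, -0.392], [0.398, -0.352]] centre [ 0.4669 -0.3688] sides [np.float64(0.137), np.float64(0.037), np.float64(0.14), np.float64(0.039)]
2.6
holder
[[0.556, -0.326], [0.56, -0.398], [0.383, -0.41], [0.379, -0.338]] centre [ 0.4693 -0.3679] sides [np.float64(0.177), np.float64(0.072), np.float64(0.177), np.float64(0.072)]
3.9
slugs
[[0.521, -0.084], [0.537, -0.151], [0.471, -0.101]]
edge
[[0.584, -0.201], [0.411, -0.213]]
pl outer
[[0.584, -0.287], [0.418, -0.3]]
```

>>> {"op": "servo_tool", "data": {
  "steps": [0.46,1,1,0,0.46,1,1,0,0.46,1,1,0,0.46,1,1,0,0,0,1,0,0,0,1,0,0,0,0,-0.33,0,0,0,0]
}}

```text
time_s: 38.67
eef_pos: [0.4668, -0.3673, 0.3091]
orientation: [-0.002, 1.0, 0.021, -0.001]
force: [1.2, 0.1, 0.1]
gripper_width: 0.0597
gripper_force: 0.0
```

Run:
```python
from h import *
p,K,T=look("w11")
h=cv2.cvtColor(p,cv2.COLOR_RGB2HSV);m=cv2.inRange(h,(8,70,90),(22,255,255));n,l,st,c=cv2.connectedComponentsWithStats(m)
for i in range(1,n):
    if st[i,4]>1500: print(st[i],c[i],ray(K,T,c[i],.076),cv2.minAreaRect(np.argwhere(l==i)[:,::-1].astype(np.float32)))
```

```text
pose 38.7167 [ 0.4672 -0.3677  0.3103] [-2.300e+00 -1.000e-01 -1.799e+02]
blue [238. 406.] [40, 66, 1111] @70 [ 0.3741 -0.3251] @45 [ 0.354 -0.32 ]
[ 301  200   43  111 4584] [322.29624782 254.58464223] [[ 0.46973183 -0.36946244]] ((322.0, 255.0), (110.0, 42.0), 90.0)
```

View pics/w11.png

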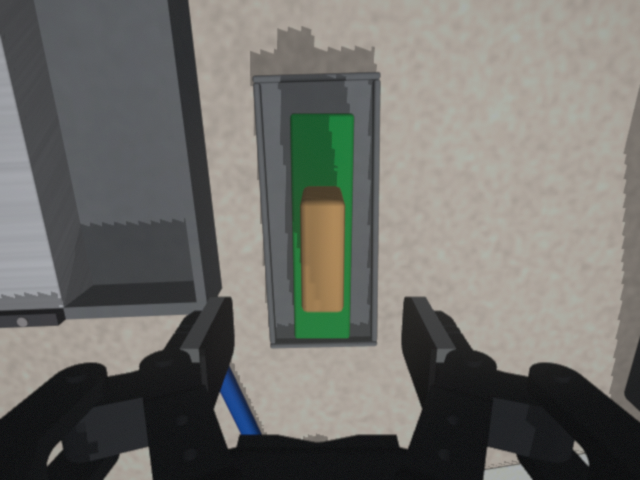

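The wrist view shows the scraper aligned with the tool: handle at (322,255), green block centred in the holder, both fingers clear. I'll grasp it.

>>> {"op": "servo_tool", "data": {
  "steps": [0,0.09,0.97,0,0,0,0.97,0,0,0,0.97,0,0,0,0.97,0,0,0,0.97,0,0,0,0,0]
}}

```text
time_s: 39.22
eef_pos: [0.4665, -0.3692, 0.2116]
orientation: [-0.002, 1.0, 0.02, -0.002]
force: [-0.8, 0.8, -1.1]
gripper_width: 0.0595
gripper_force: 0.0
```

>>> {"op": "servo_tool", "data": {
  "steps": [0,0,0,0,0,0,0,0,0,0,0,0,0,0,0,0,0,0,0,0,0,0,0,0],
  "claw": 1
}}

```text
time_s: 39.72
eef_pos: [0.4676, -0.371, 0.2153]
orientation: [0.001, 1.0, 0.02, 0.001]
force: [0.4, 0.4, 7.1]
gripper_width: 0.0213
gripper_force: 62.3
```

>>> {"op": "servo_tool", "data": {
  "steps": [0,0,-1,0,0,0,-1,0,0,0,-1,0,0,0,-1,0,0,0,-1,0,0,0,0,-0.4,0,0,0,0]
}}

```text
time_s: 40.3
eef_pos: [0.4673, -0.371, 0.3154]
orientation: [0.001, 0.999, 0.044, 0.001]
force: [-0.6, 0.7, -2.2]
gripper_width: 0.0214
gripper_force: 61.3
```

>>> {"op": "servo_tool", "data": {
  "steps": [0.17,-0.95,0,0,0.17,-0.95,0,0,0.17,-0.95,0,0,0.17,-0.95,0,0,0.17,-0.95,0,0,0.17,-0.95,0,0,0.17,-0.95,0,0,0.17,-0.95,0,0]
}}

```text
time_s: 40.97
eef_pos: [0.4803, -0.2158, 0.3127]
orientation: [-0.001, 0.999, 0.043, -0.001]
force: [0.3, 0.7, -2.0]
gripper_width: 0.0213
gripper_force: 61.1
```

>>> {"op": "servo_tool", "data": {
  "steps": [0.17,-0.95,0,0,0.17,-0.95,0,0,0.17,-0.95,0,0,0.17,-0.95,0,0,0.17,-0.95,0,0,0.17,-0.95,0,0,0.17,-0.95,0,0,0.17,-0.95,0,0]
}}

```text
time_s: 41.63
eef_pos: [0.4941, -0.0621, 0.3128]
orientation: [-0.0, 0.999, 0.043, -0.001]
force: [0.3, 0.1, -1.2]
gripper_width: 0.0211
gripper_force: 61.1
```

>>> {"op": "servo_tool", "data": {
  "steps": [0.17,-0.95,0,0,0,0,0,0,0,0,0,0]
}}

```text
time_s: 41.88
eef_pos: [0.496, -0.0431, 0.3129]
orientation: [-0.0, 0.999, 0.044, -0.001]
force: [0.7, -0.2, -2.7]
gripper_width: 0.021
gripper_force: 61.1
```

Run:
```python
from h import *
p,K,T=look("w12")
```

```text
pose 41.9333 [ 0.4961 -0.0437  0.3131] [-5.0e+00 -1.0e-01  1.8e+02]
blue [633. 433.] [15, 32, 366] @70 [ 0.4007 -0.2415] @45 [ 0.381 -0.266]
```

View pics/w12.png

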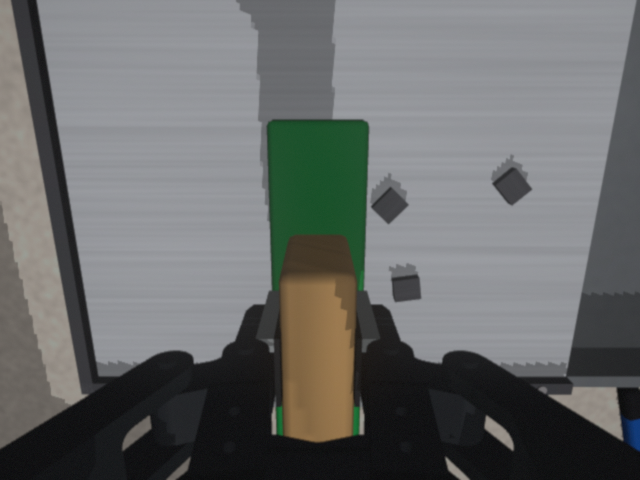

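Wrist view: the scraper is held straight, all three slugs, at (390,204), (512,186) and (406,288), lie in front of it towards the open edge and within its length. I'll lower it and wipe.

>>> {"op": "servo_tool", "data": {
  "steps": [0,0,0.8,0,0,0,0.8,0,0,0,0.7,0,0,0,0.5,0,0,0,0.25,0,0,0,0.1,0,0,0,0,0,0,0,0,0]
}}

```text
time_s: 42.6
eef_pos: [0.4958, -0.0447, 0.2512]
orientation: [0.0, 0.999, 0.043, -0.001]
force: [-4.4, -1.1, 4.8]
gripper_width: 0.0211
gripper_force: 62.1
```

>>> {"op": "servo_tool", "data": {
  "steps": [0,0.5,0,0,0,0.5,0,0,0,0.5,0,0,0,0.5,0,0,0,0.5,0,0,0,0.5,0,0,0,0.5,0,0,0,0.5,0,0]
}}

```text
time_s: 43.27
eef_pos: [0.5038, -0.1245, 0.2512]
orientation: [-0.001, 0.999, 0.043, 0.001]
force: [-0.6, 6.3, 6.5]
gripper_width: 0.0212
gripper_force: 62.5
```

>>> {"op": "servo_tool", "data": {
  "steps": [0,0.5,0,0,0,0.5,0,0,0,0.5,0,0,0,0.5,0,0,0,0.5,0,0,0,0.5,0,0,0,0.5,0,0,0,0.5,0,0]
}}

```text
time_s: 43.93
eef_pos: [0.5104, -0.2041, 0.2512]
orientation: [-0.001, 0.999, 0.043, 0.0]
force: [-0.8, 5.5, 7.9]
gripper_width: 0.0215
gripper_force: 62.6
```

>>> {"op": "servo_tool", "data": {
  "steps": [0,0.4,0,0,0,0,0,0,0,0,0,0]
}}

```text
time_s: 44.18
eef_pos: [0.5114, -0.2133, 0.2512]
orientation: [0.001, 0.999, 0.043, 0.001]
force: [-1.0, 0.5, 5.5]
gripper_width: 0.0213
gripper_force: 62.3
```

Run:
```python
from h import *
p,K,T=look("w13")
```

```text
pose 44.2333 [ 0.5114 -0.2132  0.2513] [-5.000e+00  1.000e-01  1.799e+02]
```

View pics/w13.png

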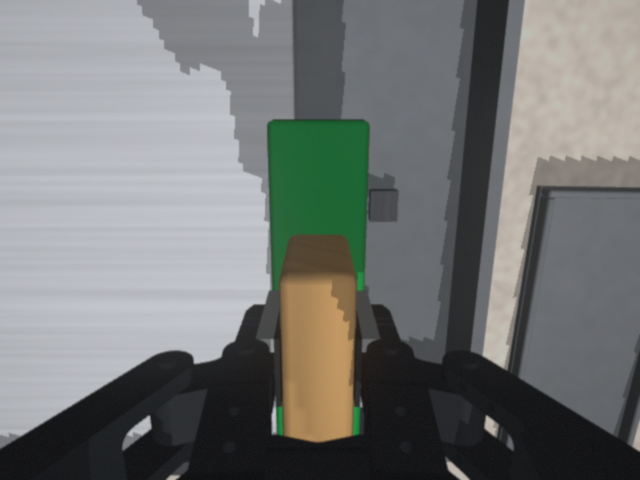

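Only one slug shows, at (383,205) just in front of the scraper face, and the other two are hidden under it. I'll push a little further, then lift and check.

>>> {"op": "servo_tool", "data": {
  "steps": [0,0.4,0,0,0,0.4,0,0,0,0,0,0,0,0,-0.5,0,0,0,-1,0,0,0,-1,0,0,0,-1,0,0,0,-1,0]
}}

```text
time_s: 44.9
eef_pos: [0.5122, -0.2274, 0.3416]
orientation: [0.0, 0.999, 0.044, -0.0]
force: [0.5, -0.6, -1.9]
gripper_width: 0.0213
gripper_force: 61.2
```

>>> {"op": "servo_tool", "data": {
  "steps": [-0.5,-1,-1,0,-0.5,-1,-1,0,-0.5,-1,-1,0,-0.5,-1,-1,0,-0.5,-1,0,0,-0.5,-1,0,0,0,0,0,0,0,0,0,0]
}}

```text
time_s: 45.57
eef_pos: [0.4413, -0.1121, 0.4211]
orientation: [0.0, 0.999, 0.044, 0.0]
force: [0.4, 0.3, -1.1]
gripper_width: 0.0209
gripper_force: 61.3
```

Run:
```python
from h import *
p,K,T=look("w14")
```

```text
pose 45.6167 [ 0.442  -0.1128  0.4211] [ -5.1   0.  179.9]
blue [508. 332.] [29, 90, 1072] @70 [ 0.3516 -0.2809] @45 [ 0.339 -0.295]
```

View pics/w14.png

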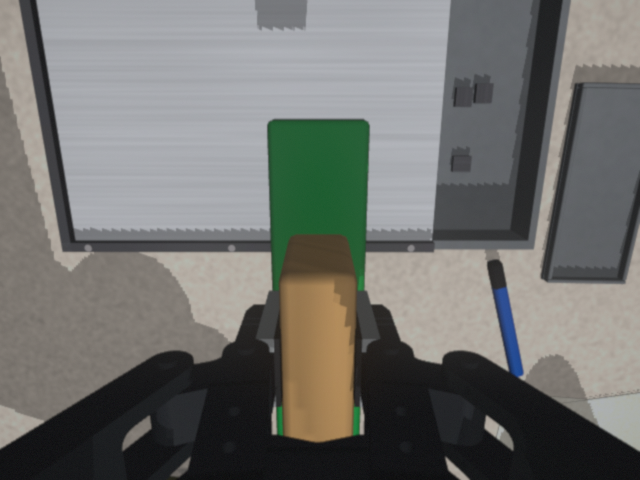

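All three slugs lie in the trough at (462,93), (483,90) and (460,160), and the plate is clear. Now the scraper goes back.

>>> {"op": "servo_tool", "data": {
  "steps": [0.02,0.99,0,0,0.02,0.99,0,0,0.02,0.99,0,0,0.02,0.99,0,0,0.02,0.99,0,0,0.02,0.99,0,0,0.02,0.99,0,0,0.02,0.99,0,0]
}}

```text
time_s: 46.28
eef_pos: [0.4597, -0.2727, 0.4203]
orientation: [0.0, 0.999, 0.043, -0.0]
force: [-0.1, 0.4, -1.5]
gripper_width: 0.0212
gripper_force: 61.3
```

>>> {"op": "servo_tool", "data": {
  "steps": [0.02,0.99,0,0,0.02,0.99,0,0,0.02,0.99,0,0,0.02,0.99,0,0,0.02,0.99,0,0,0,0,0,0,0,0,0,0]
}}

```text
time_s: 46.87
eef_pos: [0.4701, -0.371, 0.4198]
orientation: [-0.0, 0.999, 0.042, -0.0]
force: [0.0, 0.6, -2.2]
gripper_width: 0.0211
gripper_force: 61.3
```

>>> {"op": "servo_tool", "data": {
  "steps": [0,0,1,0,0,0,1,0,0,0,1,0,0,0,1,0,0,0,1,0,0,0,1,0,0,0,1,0,0,0,0,0]
}}

```text
time_s: 47.53
eef_pos: [0.4685, -0.3672, 0.2766]
orientation: [-0.003, 0.999, 0.044, -0.003]
force: [-1.1, 1.2, -1.9]
gripper_width: 0.0212
gripper_force: 61.1
```

>>> {"op": "servo_tool", "data": {
  "steps": [0,0,1,0,0,0,1,0,0,0,0.6,0,0,0,0.4,0,0,0,0.2,0,0,0,0,0,0,0,0,0]
}}

```text
time_s: 48.12
eef_pos: [0.4704, -0.3691, 0.2175]
orientation: [0.0, 0.999, 0.044, 0.0]
force: [-0.6, 0.1, -1.2]
gripper_width: 0.0213
gripper_force: 61.4
```

>>> {"op": "servo_tool", "data": {
  "steps": [0,0,0.1,0,0,0,0,0,0,0,0,0]
}}

```text
time_s: 48.37
eef_pos: [0.4701, -0.369, 0.2154]
orientation: [0.0, 0.999, 0.044, 0.0]
force: [0.5, 0.8, -0.3]
gripper_width: 0.0212
gripper_force: 61.4
```

>>> {"op": "servo_tool", "data": {
  "steps": [0,0,0,0,0,0,0,0,0,0,0,0,0,0,0,0,0,0,0,0],
  "claw": -0.4
}}

```text
time_s: 48.78
eef_pos: [0.47, -0.3689, 0.2149]
orientation: [0.0, 0.999, 0.044, 0.0]
force: [0.1, 0.1, -0.8]
gripper_width: 0.0595
gripper_force: 0.0
```

>>> {"op": "servo_tool", "data": {
  "steps": [0,0,-1,0,0,0,-1,0,0,0,-1,0,0,0,-1,0,0,0,-1,0,0,0,-1,0,0,0,-1,0,0,0,-1,0]
}}

```text
time_s: 49.45
eef_pos: [0.4698, -0.3687, 0.3757]
orientation: [-0.0, 0.999, 0.044, -0.0]
force: [1.0, -0.7, -0.1]
gripper_width: 0.0598
gripper_force: 0.0
```

>>> {"op": "servo_tool", "data": {
  "steps": [-0.8,0.5,-0.6,0,-0.8,0.5,-0.6,0,-0.8,0.5,-0.6,0,-0.8,0.5,-0.6,0,-0.8,0.5,-0.6,0,-0.8,0.5,-0.6,0,0,0,0,0,0,0,0,0]
}}

```text
time_s: 50.12
eef_pos: [0.379, -0.4374, 0.4474]
orientation: [0.001, 0.999, 0.043, 0.001]
force: [-0.1, 0.6, -1.0]
gripper_width: 0.0603
gripper_force: 0.0
```

Run:
```python
from h import *
p,K,T=cam("wrist");q,_,_=cam("side")
o=np.zeros((560,800,3),np.uint8);o[:300,:400]=cv2.resize(p,(400,300));a=cv2.resize(q[160:480,220:500],(400,457));o[:457,400:]=a
r,_,_=cam("scene");o[300:,:400]=cv2.resize(r[150:345,180:480],(400,260));save("m15",o)
print(read_state()["eef_pos"])
```

```text
[ 0.37992697 -0.43627388  0.44579261]
```

View pics/m15.png

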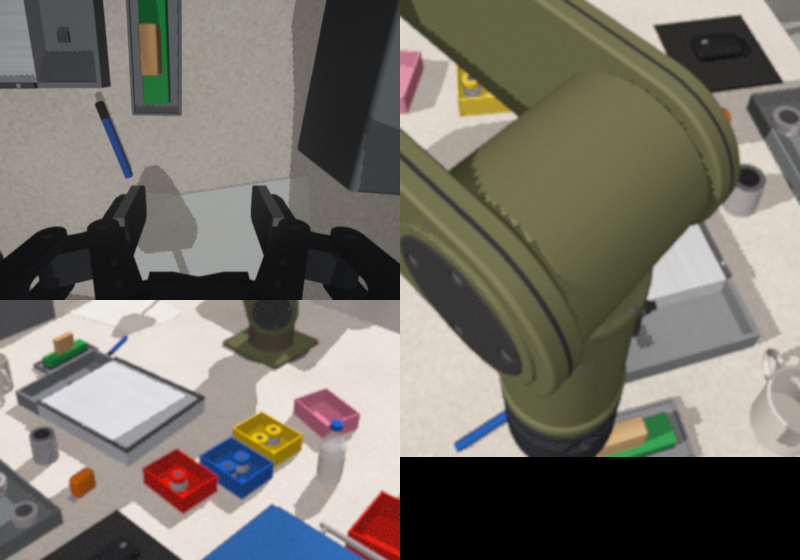

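The scraper is upright in its holder, the plate is empty, and the bins hold 2 yellow, 2 blue and 1 red. The bystanders have not moved and the arm is clear.

```bash
python3 -c "
from cell import manip;print(manip.finish_job())"
```

```text
the job is handed in; nothing more can be done
None
```

The job is handed in: all five cartridges (2 yellow, 2 blue, 1 red) are in the bins of their own colour, all three slugs are in the trough, and the scraper is upright in its holder; no verdict was returned.

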